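Clamp two spice jars on the one-hand board and keep the trigger pushed

ROBOT

A 6-joint arm with a two-finger parallel gripper is mounted at the origin on a cart in front of the work surface, level with it; the furniture and walls round the work are solid. World frame = base frame: x ahead of the robot, y to its left, z up, the work surface at z = 0. Lengths are in m, angles in rad, forces in N, time in s.
With the tool pointing down it reaches from about 0.225 to 0.875 m from the base axis. Payload 3.4 kg.
Tool frame: the origin (TCP) lies between the finger pads; the fingertips stand 8 mm ahead of it and the grasp point (between the pads) lies 11 mm behind it; z points along the fingers, y is the line along which they close (so a half turn about z gives the same grasp; the last joint's range is limited). The gripper opens to 85 mm and grips with 20 to 120 N. Pads are 22 mm wide; open, the fingers measure 114 mm over their backs; the gripper's body (76 mm by 85 mm) begins 54 mm behind the grasp point. The pads swing forward as they close: fully open they stand 13 mm farther back than shut.
Start: joints at [-1.456, 0.276, 1.505, -0, 1.361, -0.121], TCP at [0.134, -0.559, 0.239] pointing down, gripper open.
Joint ranges: [-2.89, 2.89], [-0.75, 2.08], [0.22, 2.7], [-1.18, 4.32], [0.11, 2.71], [-2.7, 2.7]. Speed limits (rad/s): [2.57, 2.57, 3.14, 3.14, 3.14, 3.14].

INTERFACE

Orientations are given as a unit quaternion [w, x, y, z].
In Python, from rig import manip gives the robot as it stands.
- The arm moves only by the tool move_arm, never from a script. Its argument "deltas" is a list that holds one entry, the list of rows, each a list of 5 numbers: the shift along the tool's x, y, z normalised to -1 to 1, where 1 is 80 cm, then the turn about the tool's z normalised to -1 to 1, where 1 is 120 degrees, then the closure, from -1 (fully open) to 1 (shut). In form: [[[tx, ty, tz, twist, grip], ...]]. A call has 1 to 12 rows; each row is the pose to reach, as a shift and turn from the pose commanded when the call began, along the tool's axes at that moment; what a row does not reach only later rows make up. A row lasts 1/10 s, in which the tool goes at most 50 mm and 8.59 degrees, less where a joint would pass 70% of its speed; a pose out of reach is approached as far as the arm can. A call with a number of a shift or a turn outside -1 to 1 is refused whole. A call with a gripper value outside its range is refused whole. The fingers move at their own pace and stop on an object; "squeeze" is the grip in N (left out, the last holds). Time passes only in rows, so rows that repeat a pose let the fingers close. It gives the time, the measured TCP pose, the force, the opening and the grip force at its end, in the units of the state.
- manip.get_state(): the state, without advancing time (a new reading comes with each control period).
- manip.get_image(name): name is "scene" or "top" or "wrist"; returns the picture (420x560x3 uint8, red, green, blue); there is no depth.
- manip.camera_params(name): a dict with "fx", "fy", "cx", "cy" (pixels), "R" (3x3) and "t" (3): a world point X has camera coordinates R X + t; the wrist camera has in their place "tool_from_camera" (4x4, takes a point from camera to tool coordinates, whose origin is the TCP and whose axes are the flange's). Camera axes: x right, y down, z forward; pixel columns grow to the right and rows downward; lengths in m; the calibration is good to about 2 mm. A picture is of the moment at which its call begins: read the wrist's pose just before it. camera_params takes no time and is no camera call.
- manip.sign_off(): hands the job in; it is judged then, once.
The state is a dict: "clock": time; "qpos": joint angles; "qd": joint speeds; "effort": joint torques, N m; "position": TCP position; "ee_rot": TCP orientation; "contact_force": force on the tool from outside, world axes, zero at the start; "moment": the same for the moment, N m; "width": finger opening in m; "gripper_force": force on a finger pad.
Only numpy, scipy, OpenCV 4.12 (cv2) and the standard library are available. Lean on these libraries where they do the work, as an engineer would, in place of code of your own. Each camera call takes 0.05 s, during which the arm holds its last target. There are 200 camera calls.

TASK

Drop the two spice jars, one after the other, upright into the two pockets of the clamp board and let go of them. Then pump the clamp's sliding trigger towards the jars - push, back, push again - until both sprung pads bear on their jars and are pressed in roughly half way, never all the way, since that would crack the glass; move the jaw only by pumping and leave the other things alone. Finish while still holding the trigger pushed forward, so that the clamp keeps gripping the jars: do not let go of it at the end.

Things in the scene. Friction and masses are not known exactly. Their poses are not given: they have to be found in the camera images.
- spice_jar_a: one of the two identical-size glass spice jars, round, with a plain screw cap: 106 mm tall, glass body 42 mm in diameter, cap 45 mm in diameter over the top 21 mm; about 0.11 kg. Origin: centre of the underside; z up. Either jar may go into either pocket.
- spice_jar_b: the other spice jar, same size and shape, origin as for the first.
- clamp_board: one-hand clamp board fixed to the worktop: wooden board 290 x 170 x 20 mm carrying the clamp. x axis: clamping direction, from trigger to jars; y axis: from far to near pocket. Origin on the worktop; board x -150..140, y -85..85 mm. Along x: trigger (-133..-119), black housing (-85..-25, 82 wide, top 77 high), jaw, pockets, fixed wooden back wall (face at +104, 150 wide, top 78 high).
- pocket_near (a point): centre of the floor of the pocket nearer the robot, 10 mm above the worktop, at x +80, y +42 mm in the board's frame: a rectangular recess 10 mm deep, 52 mm along the board's x and 50 mm along its y, ending at the back wall. A jar stands in it loosely and, when clamped, is pushed against the back wall.
- pocket_far (a point): the same for the pocket farther from the robot, at x +80, y -42 mm in the clamp board's frame.
- trigger: the pump trigger, an upright grey handle at the end of the board away from the jars. Pushing it forward carries a pawl that pushes the ratchet bar by the same amount; on the way back, the pawl slips over the teeth and the jaw stays. Origin at the clamp board's origin when the trigger is back: use trigger_handle.
- trigger_handle (a point): centre of the trigger's handle at the height to take it, 110 mm above the worktop; moves with the trigger. The handle is 14 mm thick along the board's x, 30 mm wide along y, and spans 66 to 128 mm above the worktop. Released it stands at x -126, y 0 mm in the board's frame.
- trigger_push (a joint): how far the trigger is pushed forward along the board's x (m): 0 back, 0.020 at its stop. A spring returns it (3 N at the start of the stroke, 6 N at its end). Ratchet pitch 7.5 mm: a full stroke forward and back gains 15 mm of jaw travel (the first stroke 12 to 20); up to 7.5 mm at the start of a stroke may be idle until the pawl meets a tooth. Then the jaw moves exactly with the trigger.
- jaw: the sliding jaw: beam 136 mm wide across the board, 70 mm high at its top, with the two pads on its front and a steel ratchet bar that runs back through the housing and out under the trigger handle (bar top 62 mm high). Origin at the clamp board's origin when the jaw travel is 0.
- jaw_travel (a joint): forward travel of the jaw (m), 0 fully back, at most 0.062; starts between 0 and 0.012. Released pads meet jars that rest against the back wall at about 0.040; the pads are then half pressed in at about 0.048. The jaw slides with 4 N of friction and has no lock: it eases back under hard-pressed pads when the trigger is let go.
- pad_near: sprung rubber pad, 34 mm wide and 32 mm tall, centred 52 mm above the worktop, in front of the jaw beam, that presses on the jar in pocket_near. Its origin is the jaw's; use its face point.
- pad_far: the same for the jar in pocket_far.
- pad_near_face (a point): centre of the near pad's front face.
- pad_far_face (a point): centre of the far pad's front face.
- pad_near_press (a joint): how far the near pad is pushed back towards the jaw beam (m): 0 free, 0.016 all the way in against its stop. Spring: 0.7 N as it begins to move, 0.35 N more per mm. Two steel pins on its back come out behind the beam as it is pressed.
- pad_far_press (a joint): the same for the far pad.
- mill: bystander: turned pepper mill, 58 mm wide, 130 mm tall, origin under its centre; not to be disturbed.
- egg_timer: bystander: round kitchen timer, 63 mm wide, 39 mm tall, origin under its centre; not to be disturbed.
- garlic: bystander: garlic bulb, 60 mm wide, 59 mm tall, origin under its centre; not to be disturbed.
- lime: bystander: lime, 55 x 46 x 45 mm, origin under its centre; not to be disturbed.
There are look-alikes about, which are no part of the job. What is shaped like the spice_jar_a but blue is not meant.

How it is judged:
On the way, in this order (a step that is already met when the one before it is completed fails the run):
1. one spice jar stands in a pocket, let go (((horizontal distance between spice_jar_a and pocket_near below 0.01 m and z of spice_jar_a in the frame of pocket_near between -0.004 and 0.004 m and angle between spice_jar_a's own z axis and vertical below 0.1 rad and contact force between the fingers and spice_jar_a below 0.1 N and linear speed of spice_jar_a below 0.05 m/s) or (horizontal distance between spice_jar_a and pocket_far below 0.01 m and z of spice_jar_a in the frame of pocket_far between -0.004 and 0.004 m and angle between spice_jar_a's own z axis and vertical below 0.1 rad and contact force between the fingers and spice_jar_a below 0.1 N and linear speed of spice_jar_a below 0.05 m/s) or (horizontal distance between spice_jar_b and pocket_near below 0.01 m and z of spice_jar_b in the frame of pocket_near between -0.004 and 0.004 m and angle between spice_jar_b's own z axis and vertical below 0.1 rad and contact force between the fingers and spice_jar_b below 0.1 N and linear speed of spice_jar_b below 0.05 m/s) or (horizontal distance between spice_jar_b and pocket_far below 0.01 m and z of spice_jar_b in the frame of pocket_far between -0.004 and 0.004 m and angle between spice_jar_b's own z axis and vertical below 0.1 rad and contact force between the fingers and spice_jar_b below 0.1 N and linear speed of spice_jar_b below 0.05 m/s))), for 0.2 s.
2. both jars stand in the pockets, one in each, let go, before the jaw is pressed up to them (((horizontal distance between spice_jar_a and pocket_near below 0.01 m and z of spice_jar_a in the frame of pocket_near between -0.004 and 0.004 m and angle between each of spice_jar_a, spice_jar_b's own z axis and vertical below 0.1 rad and contact force between the fingers and spice_jar_a below 0.1 N and horizontal distance between spice_jar_b and pocket_far below 0.01 m and z of spice_jar_b in the frame of pocket_far between -0.004 and 0.004 m and contact force between the fingers and spice_jar_b below 0.1 N and linear speed of each of spice_jar_a, spice_jar_b below 0.05 m/s) or (horizontal distance between spice_jar_a and pocket_far below 0.01 m and z of spice_jar_a in the frame of pocket_far between -0.004 and 0.004 m and angle between each of spice_jar_a, spice_jar_b's own z axis and vertical below 0.1 rad and contact force between the fingers and spice_jar_a below 0.1 N and horizontal distance between spice_jar_b and pocket_near below 0.01 m and z of spice_jar_b in the frame of pocket_near between -0.004 and 0.004 m and contact force between the fingers and spice_jar_b below 0.1 N and linear speed of each of spice_jar_a, spice_jar_b below 0.05 m/s)) and value of joint each of pad_near_press, pad_far_press below 0.003 m), for 0.2 s.
3. both pads are pressed against the jars while the fingers hold the trigger forward (((horizontal distance between spice_jar_a and pocket_near below 0.01 m and z of spice_jar_a in the frame of pocket_near between -0.004 and 0.004 m and angle between each of spice_jar_a, spice_jar_b's own z axis and vertical below 0.1 rad and contact force between the fingers and spice_jar_a below 0.1 N and horizontal distance between spice_jar_b and pocket_far below 0.01 m and z of spice_jar_b in the frame of pocket_far between -0.004 and 0.004 m and contact force between the fingers and spice_jar_b below 0.1 N and contact force between pad_near and spice_jar_a above 0.8 N and contact force between pad_far and spice_jar_b above 0.8 N) or (horizontal distance between spice_jar_a and pocket_far below 0.01 m and z of spice_jar_a in the frame of pocket_far between -0.004 and 0.004 m and angle between each of spice_jar_a, spice_jar_b's own z axis and vertical below 0.1 rad and contact force between the fingers and spice_jar_a below 0.1 N and horizontal distance between spice_jar_b and pocket_near below 0.01 m and z of spice_jar_b in the frame of pocket_near between -0.004 and 0.004 m and contact force between the fingers and spice_jar_b below 0.1 N and contact force between pad_far and spice_jar_a above 0.8 N and contact force between pad_near and spice_jar_b above 0.8 N)) and value of joint pad_near_press between 0.003 and 0.0145 m and value of joint pad_far_press between 0.003 and 0.0145 m and contact force between the fingers and trigger above 1.5 N and value of joint trigger_push above 0.0015 m), for 0.2 s.
At the end, for the whole second after the job is handed in: Jars upright at rest in the pockets, one in each (within 10 mm of its centre, on its floor), untouched by the fingers; each pad bears on its jar, pressed in 3 to 14.5 mm of 16; the fingers still hold the trigger forward (1.5 N or more, at least 1.5 mm) and the jaw stands still (all of step 3 and linear speed of each of spice_jar_a, spice_jar_b below 0.01 m/s and velocity of joint jaw_travel between -0.003 and 0.003 m/s); the arm keeps its last pose, push and grip.
It fails at once if a jar is pressed with more than 15 N by a pad (pad against its stop: the glass cracks) (contact force between any of pad_near, pad_far and spice_jar_a above 15 N or contact force between any of pad_near, pad_far and spice_jar_b above 15 N).
It fails at once if a jar is tipped over (angle between any of spice_jar_a, spice_jar_b's own z axis and vertical above 0.7 rad).
It fails at once if the jaw or its pads are pushed by the robot itself (contact force between any of the arm, the fingers and jaw above 3 N).
It fails at once if a bystander is moved by more than 30 mm (distance of any of mill, egg_timer, garlic, lime from where it was at the start of the episode above 0.03 m).
It also fails if it takes over 72 s, if anything falls off the work surface, if the arm or the gripper's body presses on something with over 40 N, if the wrist force passes 120 N, or if a joint passes its speed limit or range.

## Working session

There is one attempt and no reset: what is moved stays moved. The work goes in short steps, Python scripts to look and compute and a tool call to move; the robot and the scene stay as the last step left them, time stands still between calls to the robot, and variables do not carry over. Pictures are saved under pics/ and viewed, at most 10 in all, crops included, and the job is handed in when it is done.

Besides the shell and the picture viewer there is one more tool, called after "Call:" in YAML: its name, and indented under it one key for each argument. move_arm: Moves the arm, as the interface text tells. Scaled input: -1 to 1 covers 80 cm each way for a shift and 120 degrees each way for a turn. Its arguments: {"type":"object","properties":{"deltas":{"type":"array","items":{"type":"array","items":{"type":"array","items":{"type":"number","minimum":-1,"maximum":1}}}},"squeeze":{"type":"number"}},"required":["deltas"]}

```bash
mkdir -p pics; cat > h.py <<'E'
import numpy as np, cv2
from rig import manip
def snap(n,f):
    s=manip.get_state(); im=manip.get_image(n); cv2.imwrite('pics/'+f,im[:,:,::-1]); return s,im
def ray(n,uv,z,s=None):
    p=manip.camera_params(n)
    d=np.array([(uv[0]-p['cx'])/p['fx'],(uv[1]-p['cy'])/p['fy'],1.])
    if n=='wrist':
        w,x,y,zz=s['ee_rot']
        Rt=np.array([[1-2*(y*y+zz*zz),2*(x*y-w*zz),2*(x*zz+w*y)],[2*(x*y+w*zz),1-2*(x*x+zz*zz),2*(y*zz-w*x)],[2*(x*zz-w*y),2*(y*zz+w*x),1-2*(x*x+y*y)]])
        T=np.array(p['tool_from_camera']); c=Rt@T[:3,3]+s['position']; d=Rt@T[:3,:3]@d
    else:
        R=np.array(p['R']); c=-R.T@p['t']; d=R.T@d
    return c+d*(z-c[2])/d[2]
E
python3 - <<'E'
from h import *
s,a=snap('scene','s0.png'); _,b=snap('top','t0.png')
cv2.imwrite('pics/both.png',np.hstack([a,b])[:,:,::-1][:, :])
print(s); 
for n in('scene','top'):
    p=manip.camera_params(n); print(n,-np.array(p['R']).T@p['t'],p['fx'],p['R'])
E
```

```text
{'clock': 0.0, 'qpos': array([-1.45600086e+00,  2.76627290e-01,  1.50616493e+00, -7.04403865e-07,
        1.36067340e+00, -1.20995123e-01]), 'qd': array([ 1.38701423e-03, -1.50501021e-03, -7.45368448e-05,  2.95785082e-03,
       -1.63416953e-03,  8.34112401e-04]), 'effort': array([ 9.79814536e-05, -4.16774976e+01, -2.45805645e+01,  7.70283668e-05,
        1.12614143e-02, -1.55786330e-05]), 'position': array([ 0.13426431, -0.55857259,  0.2384086 ]), 'ee_rot': array([-9.36480453e-04,  9.93057951e-01,  1.17622397e-01,  2.55854934e-06]), 'contact_force': array([ 0.11079643, -1.55716724, -0.67943868]), 'moment': array([-0.0045886 , -0.07193993, -0.00295415]), 'gripper_force': 0.0, 'width': 0.08530536932812376}
scene [ 0.52224658 -0.84398106  0.65891664] 447.42551075710765 [[ 0.99663849 -0.0816358   0.0068788 ]
 [-0.03809396 -0.53612099 -0.84328117]
 [ 0.0725298   0.84018444 -0.53742864]]
top [0.46584715 0.01472071 1.29933053] 433.67394474540254 [[-0.02165806 -0.99970071  0.01137618]
 [-0.99116374  0.0199809  -0.13113046]
 [ 0.13086391 -0.01411568 -0.99129985]]
```

View pics/s0.png

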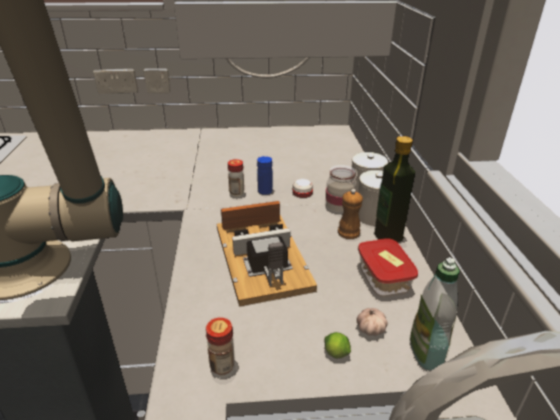

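View pics/t0.png

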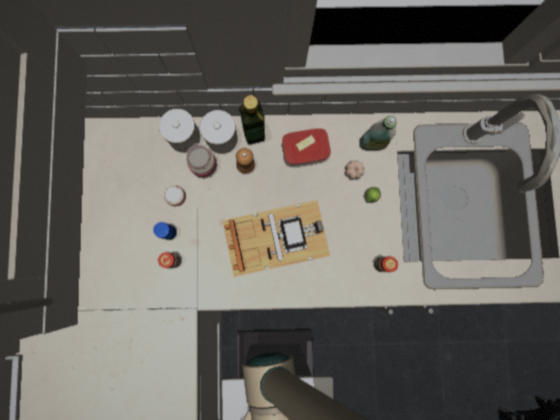

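```bash
python3 - <<'E'
from h import *
t=cv2.imread('pics/t0.png'); hsv=cv2.cvtColor(t,cv2.COLOR_BGR2HSV)
red=((hsv[...,0]<8)|(hsv[...,0]>172))&(hsv[...,1]>150)&(hsv[...,2]>90)
n,l,st,c=cv2.connectedComponentsWithStats(red.astype(np.uint8))
for i in range(1,n):
    if st[i,4]>40: 
        x,y,w,h=st[i,:4]; print(st[i],c[i],ray('top',(x+w/2-.5,y+h/2-.5),.106))
wood=((hsv[...,0]>8)&(hsv[...,0]<22)&(hsv[...,1]>130)&(hsv[...,2]>110)).astype(np.uint8)
wood[:190]=0;wood[290:]=0;wood[:,:210]=0;wood[:,340:]=0
r=cv2.minAreaRect(cv2.findNonZero(wood)); b=cv2.boxPoints(r); print(r); print([(p,ray('top',p,.02)[:2].round(4)) for p in b])
z=cv2.resize(t[190:290,150:410],None,fx=3,fy=3,interpolation=cv2.INTER_CUBIC)
s=cv2.imread('pics/s0.png'); z2=cv2.resize(s[150:380,190:320],None,fx=1.3,fy=1.3)
o=np.zeros((600,790,3),np.uint8);o[:300,:780]=z;o[300:599,:169]=z2
z3=cv2.resize(s[195:305,205:320],None,fx=2.6,fy=2.6,interpolation=cv2.INTER_CUBIC);o[300:300+z3.shape[0],180:180+z3.shape[1]]=z3
cv2.imwrite('pics/c1.png',o)
E
```

```text
[284 130  45  33 958] [306.21816284 146.51043841] [ 0.80402924 -0.09536787  0.106     ]
[165 254   9  13  55] [170.34545455 259.61818182] [0.49128921 0.2884142  0.106     ]
[382 257  15  14  79] [387.79746835 264.12658228] [ 0.46885362 -0.3125752   0.106     ]
((233.40821838378906, 245.63967895507812), (51.596893310546875, 9.184786796569824), 78.31063079833984)
[(array([223.68416, 221.30673], dtype=float32), array([0.6036, 0.1478])), (array([232.67845, 219.44583], dtype=float32), array([0.6086, 0.1212])), (array([243.13228, 269.97263], dtype=float32), array([0.4595, 0.092 ])), (array([234.13799, 271.83353], dtype=float32), array([0.4547, 0.1183]))]
```

View pics/c1.png

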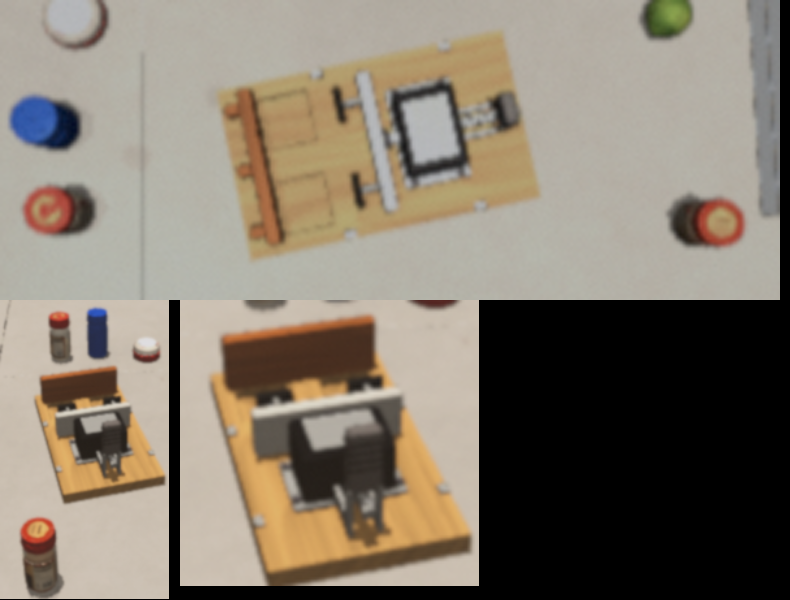

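```bash
cat >> h.py <<'E'
def fit(B,W):
    B=np.array(B,float);W=np.array(W)[:,:2];b=B-B.mean(0);w=W-W.mean(0)
    th=np.arctan2((b[:,0]*w[:,1]-b[:,1]*w[:,0]).sum(),(b*w).sum())
    R=np.array([[np.cos(th),-np.sin(th)],[np.sin(th),np.cos(th)]]); o=W.mean(0)-R@B.mean(0); return th,R,o,(W-(B@R.T+o))
E
python3 - <<'E'
from h import *
f=lambda u,v:((u+.5)/3-.5+150,(v+.5)/3-.5+190)
for q in[(50,210),(721,223)]: print('jar',ray('top',f(*q),.106))
W=[ray('top',f(*q),.02) for q in[(219,92),(503,32),(540,198),(250,260)]]
th,R,o,res=fit([(.14,-.085),(-.15,-.085),(-.15,.085),(.14,.085)],W); print(np.degrees(th),o,res)
for p in[(.08,.042),(.08,-.042),(-.126,0)]: print(p,R@p+o)
print(manip.camera_params('wrist'))
E
```

```text
jar [0.49234829 0.29567313 0.106     ]
jar [ 0.46743655 -0.31524527  0.106     ]
100.65989270052167 [ 0.55028658 -0.00059029] [[-0.00140838 -0.00190846]
 [-0.00073236  0.00029591]
 [ 0.00116889  0.00115205]
 [ 0.00097185  0.0004605 ]]
(0.08, 0.042) [0.4942131  0.07026001]
(0.08, -0.042) [0.57676347 0.08579822]
(-0.126, 0) [ 0.5735939  -0.12441585]
{'fx': 314.5628336107158, 'fy': 314.5628336107158, 'cx': 287.44724016302837, 'cy': 210.11451112318434, 'tool_from_camera': array([[-5.27066235e-04, -9.44144566e-01, -3.29531121e-01,
         8.57780552e-02],
       [ 9.99999655e-01, -2.86201558e-04, -7.79442035e-04,
        -1.11745265e-04],
       [ 6.41593642e-04, -3.29531419e-01,  9.44144392e-01,
        -1.35702518e-01],
       [ 0.00000000e+00,  0.00000000e+00,  0.00000000e+00,
         1.00000000e+00]])}
```

```bash
cat >> h.py <<'E'
def go(xyz,yaw=None):
    "print row numbers to bring TCP to xyz with tool-y at world angle yaw (deg)"
    s=manip.get_state(); w,x,y,z=s['ee_rot']
    X=np.array([1-2*(y*y+z*z),2*(x*y+w*z),2*(x*z-w*y)]);Y=np.array([2*(x*y-w*z),1-2*(x*x+z*z),2*(y*z+w*x)]);Z=np.cross(X,Y)
    d=np.array(xyz)-s['position']; a=np.degrees(np.arctan2(Y[1],Y[0]))
    tw=0 if yaw is None else -((yaw-a+90)%180-90)/120
    print('row',[round(float(v@d/.8),4) for v in(X,Y,Z)],round(tw,4),'ang',a.round(2),'tilt',Z.round(3))
E
python3 - <<'E'
from h import *
go((.467,-.315,.24),-79.34)
E
```

```text
row [0.4756, -0.1989, -0.0014] 0.0238 ang -76.49 tilt [-0.     0.002 -1.   ]
```

Call:
move_arm:
  deltas:
    - [[0.4756,-0.1989,-0.0014,0.0238,-1],[0.4756,-0.1989,-0.0014,0.0238,-1],[0.4756,-0.1989,-0.0014,0.0238,-1],[0.4756,-0.1989,-0.0014,0.0238,-1],[0.4756,-0.1989,-0.0014,0.0238,-1],[0.4756,-0.1989,-0.0014,0.0238,-1],[0.4756,-0.1989,-0.0014,0.0238,-1],[0.4756,-0.1989,-0.0014,0.0238,-1],[0.4756,-0.1989,-0.0014,0.0238,-1],[0.4756,-0.1989,-0.0014,0.0238,-1],[0.4756,-0.1989,-0.0014,0.0238,-1],[0.4756,-0.1989,-0.0014,0.0238,-1]]
  squeeze: 30

```text
clock: 1.3
position: [0.4657, -0.3166, 0.2403]
ee_rot: [0.0, 0.996, 0.092, -0.001]
contact_force: [-0.4, -0.3, 0.2]
width: 0.0856
gripper_force: 0.0
```

```bash
cat >> h.py <<'E'
def cap(f):
    s,im=snap('wrist',f); hsv=cv2.cvtColor(im,cv2.COLOR_RGB2HSV)
    m=(((hsv[...,0]<9)|(hsv[...,0]>170))&(hsv[...,1]>130)&(hsv[...,2]>70)).astype(np.uint8)
    n,l,st,c=cv2.connectedComponentsWithStats(m)
    for i in np.argsort(-st[1:,4])[:3]+1: print(st[i],c[i].round(1))
    print(s['clock'],s['position'],s['width']); return s
E
python3 - <<'E'
from h import *
cap('w1.png')
E
```

```text
[ 264  169   47   50 1118] [286.9 192.1]
[269 170   3   3   5] [270.2 171.2]
1.3 [ 0.46569496 -0.31661845  0.24026697] 0.08557971252547054
```

View pics/w1.png

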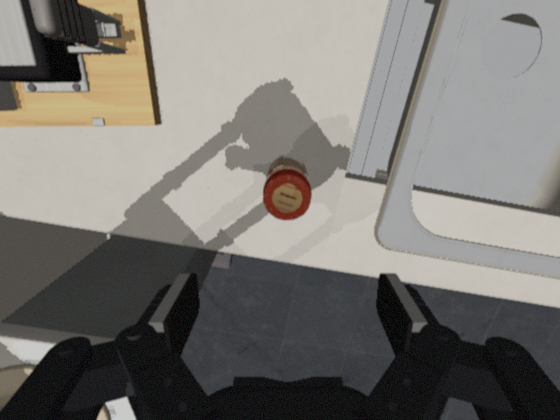

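```bash
python3 - <<'E'
from h import *
s=manip.get_state(); print(ray('wrist',(287.5,196.5),.106,s)); p=ray('wrist',(287.5,196.5),.106,s)
go((p[0],p[1],.088),-79.34)
E
```

```text
[ 0.46991693 -0.31562383  0.106     ]
row [0.0056, -0.0004, 0.1904] -0.0011 ang -79.47 tilt [-0.001 -0.    -1.   ]
```

Call:
move_arm:
  deltas:
    - [[0.0045,-0.0004,0.06,0,-1],[0.0045,-0.0004,0.11,0,-1],[0.0045,-0.0004,0.15,0,-1],[0.0045,-0.0004,0.18,0,-1],[0.0045,-0.0004,0.1904,0,-1],[0.0045,-0.0004,0.1904,0,-1],[0.0045,-0.0004,0.1904,0,1],[0.0045,-0.0004,0.1904,0,1],[0.0045,-0.0004,0.1904,0,1],[0.0045,-0.0004,0.1904,0,1],[0.0045,-0.0004,0.1904,0,1],[0.0045,-0.0004,0.1904,0,1]]
  squeeze: 30

```text
clock: 2.55
position: [0.4714, -0.3152, 0.0897]
ee_rot: [0.001, 0.996, 0.093, 0.001]
contact_force: [-0.6, -0.1, 6.3]
width: 0.0434
gripper_force: 30.4
```

```bash
python3 - <<'E'
from h import *
go((.494,.03,.26),-79.34)
E
```

```text
row [0.1081, -0.4182, -0.2138] 0.0001 ang -79.33 tilt [ 0.002 -0.002 -1.   ]
```

Call:
move_arm:
  deltas:
    - [[0,0,-0.04,0,1],[0,0,-0.1,0,1],[0,0,-0.16,0,1],[0.02,-0.04,-0.2138,0,1],[0.04,-0.1,-0.2138,0,1],[0.06,-0.16,-0.2138,0,1],[0.08,-0.22,-0.2138,0,1],[0.09,-0.28,-0.2138,0,1],[0.1,-0.34,-0.2138,0,1],[0.1081,-0.39,-0.2138,0,1],[0.1081,-0.4182,-0.2138,0,1],[0.1081,-0.4182,-0.2138,0,1]]

```text
clock: 3.75
position: [0.4926, 0.0334, 0.2592]
ee_rot: [-0.001, 0.995, 0.095, -0.0]
contact_force: [-0.7, -0.0, -1.6]
width: 0.0435
gripper_force: 31.3
```

Call:
move_arm:
  deltas:
    - [[0,0,0,0,1],[0,0,0,0,1],[0,0,0,0,1]]

```text
clock: 4.05
position: [0.4939, 0.0291, 0.259]
ee_rot: [0.0, 0.996, 0.092, -0.0]
contact_force: [-0.0, 0.1, -1.3]
width: 0.0435
gripper_force: 31.3
```

```bash
python3 - <<'E'
from h import *
s,_=snap('wrist','w2.png'); print(s['clock'],s['position'],s['ee_rot'],s['contact_force'],s['width'])
E
```

```text
4.05 [0.49391924 0.02913535 0.25903323] [ 2.39518042e-04  9.95755892e-01  9.20333861e-02 -4.62532361e-05] [-0.02018867  0.13153757 -1.28010057] 0.04353335539281587
```

View pics/w2.png

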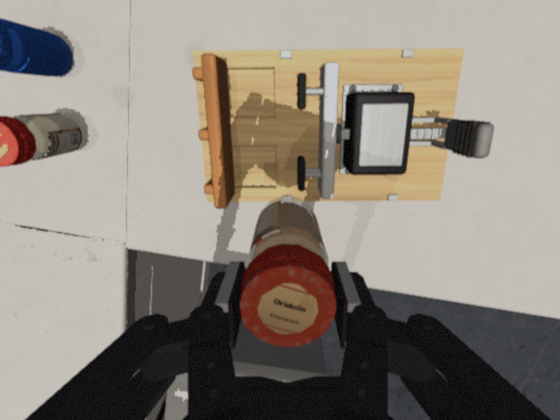

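```bash
python3 - <<'E'
from h import *
s=manip.get_state()
B=[(.14,-.085),(-.15,-.085),(-.15,.085),(.14,.085),(.054,-.067),(.054,-.017),(.054,.017),(.054,.067)]
P=[(195,52),(461,48),(441,202),(207,203),(274.5,68),(274.5,117),(277,146),(277,188)]
W=[ray('wrist',p,.02,s) for p in P]
for k in (slice(0,8),slice(4,8),slice(0,4)):
    th,R,o,res=fit(B[k],W[k]); print(np.degrees(th),o,(1000*res).round(1).tolist())
    for p in[(.08,.042),(.08,-.042),(-.126,0)]: print(p,R@p+o)
E
```

```text
101.0725680591258 [ 5.51604493e-01 -3.70579533e-04] [[0.0, -1.6], [0.1, 3.6], [-1.8, -1.6], [-0.9, 1.3], [1.3, -0.4], [-0.2, 0.6], [1.4, -1.4], [0.1, -0.5]]
(0.08, 0.042) [0.49502216 0.07007401]
(0.08, -0.042) [0.57745848 0.08620639]
(-0.126, 0) [ 0.57580306 -0.12402506]
101.27489690649696 [ 0.55242628 -0.00076163] [[0.7, -0.2], [-0.8, 0.9], [0.7, -0.9], [-0.6, 0.1]]
(0.08, 0.042) [0.49559555 0.06948271]
(0.08, -0.042) [0.57797438 0.08590609]
(-0.126, 0) [ 0.57706136 -0.12432989]
101.12008116330735 [5.50965709e-01 5.66296530e-05] [[0.8, -2.1], [0.7, 3.1], [-1.3, -2.0], [-0.2, 1.0]]
(0.08, 0.042) [0.49432498 0.07045427]
(0.08, -0.042) [0.57674789 0.08665501]
(-0.126, 0) [ 0.57526681 -0.12357774]
```

```bash
python3 - <<'E'
from h import *
s=manip.get_state(); im=cv2.imread('pics/w2.png'); hsv=cv2.cvtColor(im,cv2.COLOR_BGR2HSV)
m=(((hsv[...,0]<9)|(hsv[...,0]>170))&(hsv[...,1]>130)&(hsv[...,2]>140)).astype(np.uint8); m[:240]=0
c=cv2.findNonZero(m); print(cv2.boundingRect(c),cv2.minEnclosingCircle(c))
(q,r)=cv2.minEnclosingCircle(c)
p=ray('wrist',q,s['position'][2]+.0163,s); off=p[:2]-s['position'][:2]; print(off)
go((.5776-off[0],.0861-off[1],.24),-79.0)
E
```

```text
Traceback (most recent call last):
cv2.error: OpenCV(4.12.0) /io/opencv/modules/imgproc/src/shapedescr.cpp:201: error: (-215:Assertion failed) count >= 0 && (depth == CV_32F || depth == CV_32S) in function 'minEnclosingCircle'
```

```bash
python3 - <<'E'
from h import *
s=manip.get_state()
for q in[(289.2,300),(289.2,304)]:
    p=ray('wrist',q,s['position'][2]+.0163,s); off=p[:2]-s['position'][:2]; print(off)
go((.5776-off[0],.0861-off[1],.24),-79.0)
E
```

```text
[ 0.0016432  -0.00021184]
[-0.00043285 -0.0006015 ]
row [0.1165, -0.0514, 0.0238] -0.0037 ang -79.44 tilt [-0. -0. -1.]
```

Call:
move_arm:
  deltas:
    - [[0.05,-0.025,0,-0.0037,1],[0.1,-0.045,0,-0.0037,1],[0.1163,-0.0514,0.02,-0.0037,1],[0.1163,-0.0514,0.05,-0.0037,1],[0.1163,-0.0514,0.09,-0.0037,1],[0.1163,-0.0514,0.13,-0.0037,1],[0.1163,-0.0514,0.155,-0.0037,1],[0.1163,-0.0514,0.17,-0.0037,1],[0.1163,-0.0514,0.17,-0.0037,1],[0.1163,-0.0514,0.17,-0.0037,1]]

```text
clock: 5.1
position: [0.5781, 0.0874, 0.1236]
ee_rot: [0.0, 0.995, 0.096, 0.0]
contact_force: [-0.9, 0.4, -1.4]
width: 0.0435
gripper_force: 31.4
```

```bash
python3 - <<'E'
from h import *
print(manip.get_state()['position'])
go((.5776,.0861,.1005),-79.0)
E
```

```text
[0.57811415 0.08741247 0.12363992]
row [-0.001, 0.0015, 0.0289] 0.0006 ang -78.93 tilt [ 0.001 -0.    -1.   ]
```

Call:
move_arm:
  deltas:
    - [[-0.0005,0.0008,0.008,0,1],[-0.0005,0.0008,0.016,0,1],[-0.0005,0.0008,0.022,0,1],[-0.0005,0.0008,0.0275,0,1],[-0.0005,0.0008,0.0275,0,1],[-0.0005,0.0008,0.0275,0,1]]

```text
clock: 5.7
position: [0.5775, 0.0872, 0.1011]
ee_rot: [0.0, 0.995, 0.097, 0.0]
contact_force: [1.0, 0.4, -1.9]
width: 0.0437
gripper_force: 31.4
```

Call:
move_arm:
  deltas:
    - [[0,0,0.001,0,1],[0,0,0.001,0,-1],[0,0,0.001,0,-1],[0,0,0.001,0,-1],[0,0,0.001,0,-1],[0,0,0.001,0,-1],[0,0,0.001,0,-1],[0,0,-0.03,0,-1],[0,0,-0.09,0,-1],[0,0,-0.15,0,-1],[0,0,-0.18,0,-1],[0,0,-0.18,0,-1]]

```text
clock: 6.9
position: [0.5797, 0.0872, 0.25]
ee_rot: [0.0, 0.995, 0.097, 0.005]
contact_force: [-0.3, 0.5, -0.6]
width: 0.0852
gripper_force: 0.0
```

```bash
python3 - <<'E'
from h import *
s,_=snap('wrist','w3.png'); print(s['clock'],s['position'],s['contact_force'],s['width'])
go((.4925,.2955,.24),-79.0)
E
```

```text
6.9 [0.57971259 0.0872498  0.24996099] [-0.29426297  0.46577957 -0.58796811] 0.08517474456451397
row [-0.0551, -0.2761, 0.0085] 0.0008 ang -78.9 tilt [ 0.004  0.    -1.   ]
```

View pics/w3.png

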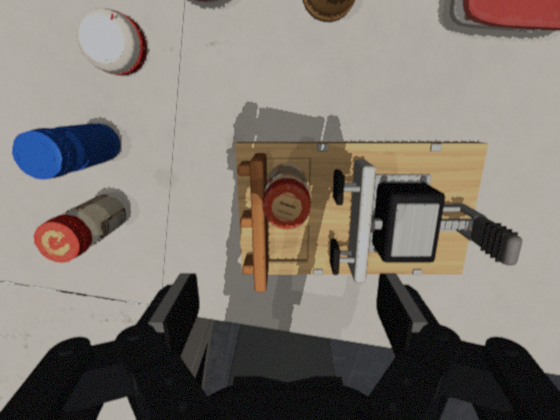

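```bash
python3 - <<'E'
from h import *
s=manip.get_state()
print(ray('wrist',(287.5,205),.116,s),ray('wrist',(61,241),.106,s))
go((.493,.296,.24),-79.0)
E
```

```text
[0.57626184 0.08701706 0.116     ] [0.49529677 0.29377581 0.106     ]
row [-0.0543, -0.2766, 0.0085] 0.0008 ang -78.9 tilt [ 0.004  0.    -1.   ]
```

Call:
move_arm:
  deltas:
    - [[-0.01,-0.05,0,0,-1],[-0.02,-0.11,0,0,-1],[-0.03,-0.17,0,0,-1],[-0.045,-0.23,0,0,-1],[-0.054,-0.2766,0.0085,0,-1],[-0.054,-0.2766,0.0085,0,-1],[-0.054,-0.2766,0.0085,0,-1],[-0.054,-0.2766,0.0085,0,-1]]

```text
clock: 7.75
position: [0.4923, 0.2949, 0.2372]
ee_rot: [0.001, 0.995, 0.096, -0.001]
contact_force: [0.3, -0.7, 1.0]
width: 0.0852
gripper_force: 0.0
```

```bash
python3 - <<'E'
from h import *
s=cap('w4.png')
im=cv2.imread('pics/w4.png')
E
```

```text
[ 259  173   48   48 1312] [283.  197.1]
[529 128  31  55 790] [543.3 157.4]
[296   0  49  22 128] [316.6  13.9]
7.75 [0.49233452 0.29488111 0.23721078] 0.0852155500817795
```

```bash
python3 - <<'E'
from h import *
s=manip.get_state(); p=ray('wrist',(282.7,197.5),.106,s); print(p); go((p[0],p[1],.0885),-79.0)
E
```

```text
[0.4959082  0.29984753 0.106     ]
row [0.0054, -0.0057, 0.1863] 0.0002 ang -78.98 tilt [-0.001 -0.001 -1.   ]
```

Call:
move_arm:
  deltas:
    - [[0.005,-0.0057,0.05,0,-1],[0.005,-0.0057,0.1,0,-1],[0.005,-0.0057,0.145,0,-1],[0.005,-0.0057,0.175,0,-1],[0.005,-0.0057,0.1863,0,-1],[0.005,-0.0057,0.1863,0,-1],[0.005,-0.0057,0.1863,0,1],[0.005,-0.0057,0.1863,0,1],[0.005,-0.0057,0.1863,0,1],[0.005,-0.0057,0.1863,0,1],[0.005,-0.0057,0.1863,0,1],[0.005,-0.0057,0.1863,0,1]]

```text
clock: 9.0
position: [0.4964, 0.3015, 0.0909]
ee_rot: [-0.0, 0.995, 0.097, 0.002]
contact_force: [-0.5, -1.2, 6.1]
width: 0.0437
gripper_force: 30.3
```

```bash
python3 - <<'E'
from h import *
print(manip.get_state()['position']); go((.495,.070,.25),-79.0)
E
```

```text
[0.4964366  0.30150753 0.09093494]
row [-0.0569, 0.2836, -0.1991] 0.001 ang -78.88 tilt [ 0.003  0.001 -1.   ]
```

Call:
move_arm:
  deltas:
    - [[0,0,-0.05,0,1],[0,0,-0.11,0,1],[-0.01,0.02,-0.16,0,1],[-0.02,0.08,-0.19,0,1],[-0.035,0.14,-0.1991,0,1],[-0.045,0.2,-0.1991,0,1],[-0.0569,0.25,-0.1991,0,1],[-0.0569,0.2825,-0.1991,0,1],[-0.0569,0.2825,-0.1991,0,1],[-0.0569,0.2825,-0.1991,0,1]]

```text
clock: 10.0
position: [0.4939, 0.0706, 0.2485]
ee_rot: [-0.0, 0.995, 0.096, -0.0]
contact_force: [0.6, 0.9, -1.1]
width: 0.0435
gripper_force: 31.6
```

```bash
python3 - <<'E'
from h import *
s,_=snap('wrist','w5.png'); print(s['position'],s['contact_force'],s['width']); cap('w6.png'); go((.495,.070,.125),-79.0)
E
```

```text
[0.49391669 0.07064483 0.24846532] [ 0.56684096  0.94928266 -1.09328903] 0.043463580635026956
[ 240  244   96  103 5925] [290.3 294.5]
[ 261   75   54   55 1357] [287.2 102. ]
[247 273   3   4   8] [247.8 274.6]
10.05 [0.49386602 0.07123186 0.2484243 ] 0.04330119808941315
row [0.001, 0.0023, 0.1543] 0.0012 ang -78.86 tilt [-0.     0.001 -1.   ]
```

Call:
move_arm:
  deltas:
    - [[0.0015,0.0008,0.04,0.001,1],[0.0015,0.0008,0.09,0.001,1],[0.0015,0.0008,0.13,0.001,1],[0.0015,0.0008,0.1543,0.001,1],[0.0015,0.0008,0.1543,0.001,1],[0.0015,0.0008,0.162,0.001,1],[0.0015,0.0008,0.17,0.001,1],[0.0015,0.0008,0.178,0.001,1],[0.0015,0.0008,0.1835,0.001,1],[0.0015,0.0008,0.1835,0.001,1],[0.0015,0.0008,0.1835,0.001,1]]

```text
clock: 11.2
position: [0.4959, 0.0702, 0.102]
ee_rot: [0.0, 0.995, 0.096, 0.0]
contact_force: [0.6, 0.0, -2.8]
width: 0.0435
gripper_force: 31.6
```

Call:
move_arm:
  deltas:
    - [[0,0,0.0012,0,1],[0,0,0.0012,0,-1],[0,0,0.0012,0,-1],[0,0,0.0012,0,-1],[0,0,0.0012,0,-1],[0,0,0.0012,0,-1],[0,0,0.0012,0,-1],[0,0,-0.03,0,-1],[0,0,-0.09,0,-1],[0,0,-0.15,0,-1],[0,0,-0.18,0,-1],[0,0,-0.18,0,-1]]

```text
clock: 12.4
position: [0.498, 0.0703, 0.2501]
ee_rot: [0.0, 0.995, 0.096, 0.005]
contact_force: [-0.3, -1.1, -0.1]
width: 0.0851
gripper_force: 0.0
```

```bash
python3 - <<'E'
from h import *
cap('w7.png'); go((.5755,-.124,.25),-79)
E
```

```text
[ 265  179   48   50 1423] [289.6 203. ]
[ 259   81   53   55 1309] [284.6 108.5]
12.4 [0.49795313 0.07032797 0.250077  ] 0.08512940454929721
row [0.0508, 0.2572, -0.0027] -0.0002 ang -79.02 tilt [ 0.004 -0.    -1.   ]
```

View pics/w7.png

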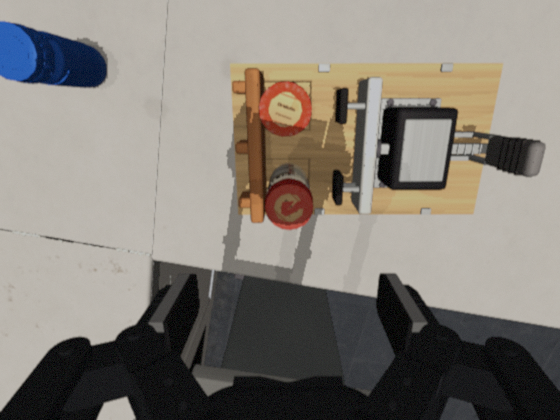

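Call:
move_arm:
  deltas:
    - [[0.01,0.05,0,0,-1],[0.02,0.11,0,0,-1],[0.03,0.17,0,0,-1],[0.045,0.23,0,0,-1],[0.049,0.2572,0,0,-1],[0.049,0.2572,0,0,-1],[0.049,0.2572,0,0,-1],[0.049,0.2572,0,0,-1]]

```text
clock: 13.25
position: [0.5721, -0.1229, 0.2447]
ee_rot: [-0.001, 0.995, 0.096, -0.001]
contact_force: [-0.5, 0.4, -1.1]
width: 0.0853
gripper_force: 0.0
```

```bash
python3 - <<'E'
from h import *
s,_=snap('wrist','w8.png'); print(s['clock'],s['position'],s['ee_rot'])
E
```

```text
13.25 [ 0.57210338 -0.12285042  0.24474036] [-8.03406613e-04  9.95369487e-01  9.61127104e-02 -1.13408427e-03]
```

View pics/w8.png

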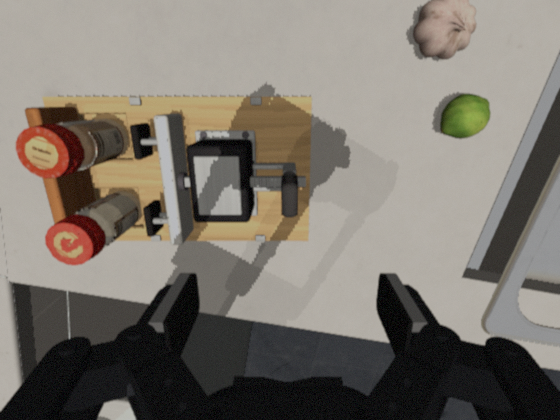

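```bash
cat >> h.py <<'E'
TH=np.radians(101.0); RB=np.array([[np.cos(TH),-np.sin(TH)],[np.sin(TH),np.cos(TH)]]); OB=np.array([.5515,-.0003])
def board(p): return (RB.T@(np.array(p)[:2]-OB)*1000).round(1)
E
python3 - <<'E'
from h import *
s=manip.get_state()
p=ray('wrist',(289.5,198),.128,s); print(p,board(p))
for q,z in[((131,126),.068),((145,203),.068),((160,118),.07),((172,243),.07),((44,96),.02),((312,240),.02),((312,96),.02),((72,232),.116)]: print(q,board(ray('wrist',q,z,s)))
go((p[0],p[1],.1),-79)
im=cv2.imread('pics/w8.png'); cv2.imwrite('pics/c8.png',cv2.resize(im[90:250,100:320],None,fx=3.6,fy=3.6,interpolation=cv2.INTER_CUBIC)[:600,:800])
E
```

```text
[ 0.58052326 -0.12238337  0.128     ] [-125.4   -5.2]
(131, 126) [ 27.3 -59.2]
(145, 203) [25.5 18.9]
(160, 118) [ -2.4 -66.7]
(172, 243) [ 2. 64.]
(44, 96) [139.4 -86.8]
(312, 240) [-154.4   83.2]
(312, 96) [-149.9  -86.9]
(72, 232) [73.6 31.2]
row [0.0104, 0.0018, 0.1815] 0.0005 ang -78.95 tilt [-0.002  0.001 -1.   ]
```

View pics/c8.png

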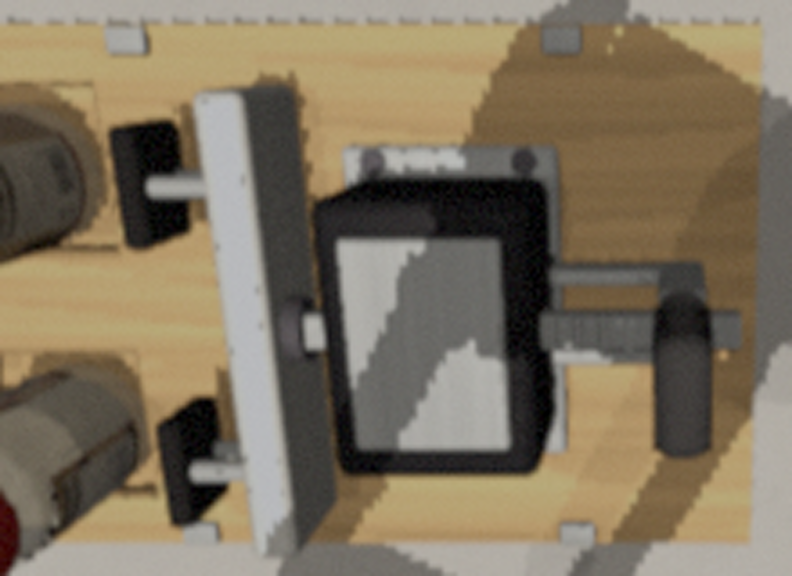

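Call:
move_arm:
  deltas:
    - [[0.0068,0.0014,0.05,0,-1],[0.0068,0.0014,0.1,0,-1],[0.0068,0.0014,0.14,0,-1],[0.0068,0.0014,0.17,0,-1],[0.0068,0.0014,0.1815,0,-1],[0.0068,0.0014,0.1815,0,-1],[0.0068,0.0014,0.1815,0,1],[0.0068,0.0014,0.1815,0,1],[0.0068,0.0014,0.1815,0,1],[0.0068,0.0014,0.1815,0,1],[0.0068,0.0014,0.1815,0,1],[0.0068,0.0014,0.1815,0,1]]
  squeeze: 40

```text
clock: 14.5
position: [0.5787, -0.1229, 0.1013]
ee_rot: [-0.001, 0.995, 0.095, 0.0]
contact_force: [0.1, 4.7, 4.2]
width: 0.0135
gripper_force: 40.8
```

Call:
move_arm:
  deltas:
    - [[0,0,0,0,1],[0,0,0,0,1],[0,0,0,0,1]]

```text
clock: 14.8
position: [0.5787, -0.1229, 0.1013]
ee_rot: [-0.001, 0.995, 0.095, 0.0]
contact_force: [-0.5, 4.1, 5.3]
width: 0.0135
gripper_force: 40.9
```

```bash
python3 - <<'E'
from h import *
s=manip.get_state(); print(board(s['position'])); cv2.imwrite('pics/w9.png',manip.get_image('wrist')[:,:,::-1])
E
```

```text
[-125.5   -3.3]
```

View pics/w9.png

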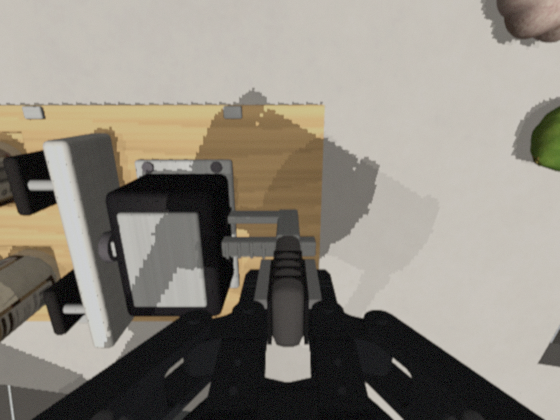

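```bash
cat >> h.py <<'E'
from scipy.spatial.transform import Rotation as Ro
def jaw(prt=True):
    s=manip.get_state(); im=manip.get_image('wrist'); p=manip.camera_params('wrist'); T=np.array(p['tool_from_camera'])
    w,x,y,z=s['ee_rot']; Rt=Ro.from_quat([x,y,z,w]).as_matrix()
    hsv=cv2.cvtColor(im,cv2.COLOR_RGB2HSV).astype(np.float32)
    bx=np.arange(-12,72,1.); by=np.arange(-14,15,2.)
    G=np.stack(np.meshgrid(bx,by),-1)/1000; W=G@RB.T+OB
    P=np.concatenate([W,np.full(W.shape[:2]+(1,),.07)],-1)
    c=((P-s['position'])@Rt-T[:3,3])@T[:3,:3]
    u=(c[...,0]/c[...,2]*p['fx']+p['cx']).astype(np.float32); v=(c[...,1]/c[...,2]*p['fy']+p['cy']).astype(np.float32)
    S=np.median(cv2.remap(hsv[...,1],u,v,cv2.INTER_LINEAR,borderValue=-1),0)
    g=S[3:]-S[:-3]; i=int(g.argmax()); print('clock',s['clock'],'tool',board(s['position']),'F',board(s['contact_force']+np.r_[OB,0])/1000,'edge x',bx[i]+1.5,'grad',g[i])
    if prt: print(S.astype(int).tolist())
E
python3 - <<'E'
from h import *
jaw()
E
```

```text
clock 14.85 tool [-125.5   -3.2] F [6.0476 0.6114] edge x 3.5 grad 92.20117
[19, 17, 18, 17, 15, 13, 6, 1, 4, 1, 1, 3, 2, 2, 5, 12, 60, 98, 98, 97, 96, 98, 99, 99, 98, 100, 86, 82, 78, 77, 76, 82, 77, 75, 76, 73, 52, 49, 48, 51, 49, 49, 47, 50, 48, 49, 51, 57, 74, 87, 59, 77, 89, 82, 61, 47, 48, 44, 40, -1, -1, -1, -1, -1, -1, -1, -1, -1, -1, -1, -1, -1, -1, -1, -1, -1, -1, -1, -1, -1, -1, -1, -1, -1]
```

Call:
move_arm:
  deltas:
    - [[0,-0.004,0,0,1],[0,-0.008,0,0,1],[0,-0.012,0,0,1],[0,-0.016,0,0,1],[0,-0.02,0,0,1],[0,-0.024,0,0,1],[0,-0.026,0,0,1],[0,-0.026,0,0,1],[0,-0.026,0,0,1]]

```text
clock: 15.8
position: [0.5756, -0.1072, 0.1014]
ee_rot: [0.003, 0.995, 0.096, 0.001]
contact_force: [-0.3, -8.8, 2.9]
width: 0.0131
gripper_force: 40.6
```

```bash
python3 - <<'E'
from h import *
jaw()
E
```

```text
clock 15.8 tool [-109.6   -3.3] F [-8.5338  1.9892] edge x 18.5 grad 83.91797
[14, 14, 15, 17, 17, 17, 17, 17, 15, 15, 14, 15, 15, 18, 18, 18, 19, 16, 15, 14, 8, 2, 3, 3, 1, 2, 2, 1, 4, 10, 25, 70, 94, 79, 94, 72, 75, 75, 63, 51, 47, 49, 52, 52, 49, 49, 48, 48, 48, 50, 49, 77, 75, 61, 72, 81, 74, 66, 90, 82, 82, 91, 90, 89, 99, 98, 101, 102, 104, 112, 64, 79, 41, 32, -1, -1, -1, -1, -1, -1, -1, -1, -1, -1]
```

Call:
move_arm:
  deltas:
    - [[0,0.005,0,0,1],[0,0.01,0,0,1],[0,0.015,0,0,1],[0,0.02,0,0,1],[0,0.026,0,0,1],[0,0.026,0,0,1],[0,0.026,0,0,1]]

```text
clock: 16.55
position: [0.5787, -0.1229, 0.1013]
ee_rot: [-0.001, 0.995, 0.095, 0.0]
contact_force: [-1.0, 3.9, 7.4]
width: 0.0136
gripper_force: 41.5
```

```bash
python3 - <<'E'
from h import *
jaw(0)
E
```

```text
clock 16.55 tool [-125.5   -3.3] F [4.0742 0.2598] edge x 18.5 grad 70.265625
```

Call:
move_arm:
  deltas:
    - [[0,-0.004,0,0,1],[0,-0.008,0,0,1],[0,-0.012,0,0,1],[0,-0.016,0,0,1],[0,-0.02,0,0,1],[0,-0.024,0,0,1],[0,-0.026,0,0,1],[0,-0.026,0,0,1],[0,-0.026,0,0,1]]

```text
clock: 17.5
position: [0.5757, -0.1073, 0.1014]
ee_rot: [0.003, 0.995, 0.096, 0.001]
contact_force: [-0.2, -10.4, 4.1]
width: 0.0135
gripper_force: 40.9
```

```bash
python3 - <<'E'
from h import *
jaw()
E
```

```text
clock 17.5 tool [-109.6   -3.3] F [-10.1696   2.1587] edge x 33.5 grad 66.13672
[102, 81, 70, 102, 112, 110, 58, 16, 14, 15, 12, 16, 15, 15, 18, 15, 17, 16, 17, 18, 18, 20, 15, 15, 14, 16, 16, 17, 19, 19, 18, 19, 17, 16, 14, 9, 2, 3, 2, 2, 2, 2, 3, 5, 10, 22, 45, 76, 67, 76, 64, 71, 80, 85, 69, 66, 90, 79, 65, 90, 87, 69, 90, 91, 98, 101, 99, 102, 106, 110, 91, 56, 45, 37, -1, -1, -1, -1, -1, -1, -1, -1, -1, -1]
```

Call:
move_arm:
  deltas:
    - [[0,0.005,0,0,1],[0,0.01,0,0,1],[0,0.015,0,0,1],[0,0.02,0,0,1],[0,0.026,0,0,1],[0,0.026,0,0,1],[0,0.026,0,0,1]]

```text
clock: 18.25
position: [0.5787, -0.1229, 0.1013]
ee_rot: [-0.001, 0.995, 0.095, 0.0]
contact_force: [-1.2, 3.7, 7.5]
width: 0.0136
gripper_force: 41.7
```

```bash
python3 - <<'E'
from h import *
jaw(0)
E
```

```text
clock 18.25 tool [-125.5   -3.3] F [3.896  0.4174] edge x 33.5 grad 67.84668
```

Call:
move_arm:
  deltas:
    - [[0,-0.003,0,0,1],[0,-0.006,0,0,1],[0,-0.009,0,0,1],[0,-0.009,0,0,1],[0,-0.009,0,0,1]]

```text
clock: 18.8
position: [0.5782, -0.1201, 0.1014]
ee_rot: [0.003, 0.995, 0.096, 0.001]
contact_force: [-0.8, -8.6, 4.6]
width: 0.014
gripper_force: 41.1
```

Call:
move_arm:
  deltas:
    - [[0,-0.003,0,0,1],[0,-0.006,0,0,1],[0,-0.006,0,0,1],[0,-0.006,0,0,1]]

```text
clock: 19.2
position: [0.5775, -0.1164, 0.1014]
ee_rot: [0.003, 0.995, 0.096, 0.001]
contact_force: [-0.3, -11.0, 4.3]
width: 0.0136
gripper_force: 41.0
```

Call:
move_arm:
  deltas:
    - [[0,-0.002,0,0,1],[0,-0.005,0,0,1],[0,-0.005,0,0,1],[0,-0.005,0,0,1]]

```text
clock: 19.6
position: [0.5769, -0.1134, 0.1014]
ee_rot: [0.004, 0.995, 0.096, 0.001]
contact_force: [-1.2, -13.4, 2.9]
width: 0.0137
gripper_force: 41.1
```

```bash
python3 - <<'E'
from h import *
jaw()
E
```

```text
clock 19.6 tool [-115.9   -3.3] F [-12.9009   3.7804] edge x 42.5 grad 63.408203
[98, 94, 75, 84, 101, 102, 99, 103, 103, 65, 71, 80, 22, 16, 15, 16, 15, 16, 17, 14, 14, 14, 17, 17, 14, 15, 16, 17, 22, 19, 13, 15, 15, 16, 16, 17, 19, 19, 18, 20, 18, 15, 15, 12, 4, 2, 2, 2, 2, 1, 2, 4, 8, 16, 51, 67, 80, 84, 73, 66, 90, 87, 63, 49, 45, 44, 43, -1, -1, -1, -1, -1, -1, -1, -1, -1, -1, -1, -1, -1, -1, -1, -1, -1]
```

Call:
move_arm:
  deltas:
    - [[0,-0.002,0,0,1],[0,-0.0045,0,0,1],[0,-0.0045,0,0,1],[0,-0.0045,0,0,1],[0,-0.0045,0,0,1],[0,-0.0045,0,0,1]]

```text
clock: 20.25
position: [0.5764, -0.1107, 0.1014]
ee_rot: [0.005, 0.995, 0.096, 0.001]
contact_force: [0.2, -16.3, 2.4]
width: 0.0136
gripper_force: 41.5
```

```bash
python3 - <<'E'
from h import *
jaw(0)
s,im=snap('top','t9.png'); hsv=cv2.cvtColor(im,cv2.COLOR_RGB2HSV)
m=(((hsv[...,0]<8)|(hsv[...,0]>172))&(hsv[...,1]>150)&(hsv[...,2]>70)).astype(np.uint8)
n,l,st,c=cv2.connectedComponentsWithStats(m)
for i in range(1,n):
    if st[i,4]>30: x,y,w,h=st[i,:4]; print(st[i],board(ray('top',(x+w/2-.5,y+h/2-.5),.116)))
E
```

```text
clock 20.25 tool [-113.2   -3.3] F [-16.0883   2.9153] edge x 43.5 grad 74.16113
[284 130  45  33 956] [-140.1 -227.1]
[235 221  16  16  99] [ 81.3 -37.1]
[241 251  17  15  94] [80.3 45.2]
```

```bash
python3 - <<'E'
from h import *
for k in range(2):
    jaw(k==1)
E
```

```text
clock 20.35 tool [-113.2   -3.3] F [-15.7814   2.9381] edge x 44.5 grad 73.79883
clock 20.4 tool [-113.2   -3.4] F [-15.7412   3.145 ] edge x 44.5 grad 75.9668
[97, 95, 97, 99, 89, 72, 93, 97, 100, 103, 103, 93, 61, 94, 55, 12, 14, 14, 14, 15, 15, 15, 16, 16, 11, 16, 13, 15, 17, 15, 22, 19, 16, 15, 16, 15, 14, 15, 18, 23, 18, 18, 18, 17, 15, 14, 9, 3, 2, 2, 3, 1, 2, 2, 5, 10, 25, 76, 86, 65, 74, 93, 82, 76, 88, 88, 49, 46, 41, 13, -1, -1, -1, -1, -1, -1, -1, -1, -1, -1, -1, -1, -1, -1]
```

```bash
python3 - <<'E'
from rig import manip
print(manip.sign_off())
E
```

```text
the job is handed in; nothing more can be done
None
```

I placed both red-capped jars upright in the pockets and pumped the jaw up to them. I handed the job in at about 20 s with the gripper still holding the trigger about 12 mm forward; by force and camera edge, both pads looked pressed in about 7–8 mm of 16, but no verdict came back.

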